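# Hang the showcase and latch the keeper bar

### The job

Hang the little egg showcase by its wooden crossbar handle on the rack's pair of steel hooks, keeping it upright and setting it down gently, then swing the rack's hinged keeper bar fully shut above the handle, past its catch, so that the showcase is locked in. If the keeper bar is in the way, swing it clear first. Leave the glass dome, the pen pot and the picture frame where they stand.

Things in the scene. Friction and masses are not known exactly. Their poses are not given: they have to be found in the camera images.
- rack: Fixed wooden hanging rack. Origin on the table, under the hanging point; rack -x is the hooks' open side (towards the robot, yaw within 0.25), rack y runs along the hung handle. Base plate 12 mm thick spans x -50..100, y -105..125 mm. Back board: front at x 77, y -50..50, top 182 mm. Hinge post 18 mm thick at (0, -90) mm; wooden catch post 22 x 16 mm, top 205 mm, at (-4, 114) mm.
- hang_point (a point): Where the centre of the crossbar lies when hung: rack (0, 0, 176) mm, rack axes. It rests on two level steel hook rods (10 mm thick, tops 170 mm high) at rack y -30 and +30 mm, reaching from the back board to x -30 mm, between upturned lips at x -30 and stubs at x +30 mm (tops 182 mm). The rods pass under the crossbar inside its uprights: enter from -x with the bar above the lips, then lower.
- keeper (a joint): Keeper bar's hinge angle (rad): 0 = fully shut, bar along rack +y above the hung handle; grows as the free end swings level towards the open side: at 1.57 it points along rack -x; stop at 2.1. Stays where left. In the last 0.10 rad the bar's end snaps past a sprung ball in the catch post (about 5 N at the knob); it is shut below 0.04.
- keeper_hinge (a point): On the keeper's vertical hinge axis, at rack (0, -90, 192) mm. The bar is a 14 x 10 mm steel strip, 180 mm from axis to free end, occupying heights 187 to 197 mm. Axes turn with the bar; bar along its y.
- keeper_knob (a point): In the upright round wooden knob on the keeper bar, 14 mm diameter, 150 mm from the hinge axis; the knob stands from 197 to 240 mm above the table, this point at 222 mm. Pinch it from above or push it sideways.
- showcase: Hanging showcase to be hung, loose, about 0.25 kg: wooden base 64 (x) x 110 (y) x 14 mm, clear dome 60 mm diameter with a brown egg inside, top at 82 mm, and two uprights (10 x 8 mm) at y = +-50 mm carrying a wooden crossbar. Origin: centre of its underside. Starts standing on the table; symmetric under half a turn.
- handle (a point): Centre of the showcase's crossbar handle: 12 x 12 mm square, 110 mm long along the showcase's y, 149 mm above its underside (top 155 mm). Open window beneath it from 82 to 143 mm high and 92 mm wide.
- dome: Bystander, loose: glass dome with an ivory egg on a round wooden base, 78 mm diameter, 142 mm high. Origin: centre of its underside.
- pen_pot: Bystander, loose: dark wooden pot 66 mm diameter, 90 mm high, with pens to 142 mm high. Origin: centre of its underside.
- frame: Bystander, loose: small picture frame 80 mm wide, 125 mm high leaning back on a dark base 60 x 76 mm. Origin: centre of its underside.
Not all that is in view belongs to the job. What is shaped like the showcase but green or turquoise is not meant.

How it is judged:
By the outcome, as a careful person would: the job done as asked, in the order asked, and still so for the second after the job is handed in, with the robot touching nothing.
It also fails if it takes over 72 s, if anything falls off the work surface, if the arm or the gripper's body presses on something with over 40 N, if the wrist force passes 120 N, or if a joint passes its speed limit or range.

### The arm

A 6-joint arm with a two-finger parallel gripper is mounted at the origin on the work surface. World frame = base frame: x ahead of the robot, y to its left, z up, the work surface at z = 0. Lengths are in m, angles in rad, forces in N, time in s.
With the tool pointing down it reaches from about 0.35 to 0.975 m from the base axis. Payload 4.9 kg.
Tool frame: the origin (TCP) lies between the finger pads; the fingertips stand 19 mm ahead of it and the grasp point (between the pads) is the TCP (arm.tip_extent is the z of the fingertips in the tool frame, in m); z points along the fingers, y is the line along which they close (so a half turn about z gives the same grasp; the last joint's range is limited). The gripper opens to 85 mm and grips with 20 to 120 N. Pads are 22 mm wide; open, the fingers measure 114 mm over their backs; the gripper's body (76 mm by 85 mm) begins 54 mm behind the grasp point. The pads swing forward as they close: fully open they stand 13 mm farther back than shut.
Start: joints at [1.121, 0.053, 1.613, -0, 1.476, -0.119], TCP at [0.203, 0.591, 0.25] pointing down, gripper open.
Joint ranges: [-3.01, 3.01], [-1.01, 2.22], [0.06, 2.58], [-1.02, 4.17], [0.09, 2.62], [-3.14, 3.14]. Speed limits (rad/s): [2.57, 2.57, 3.14, 3.14, 3.14, 3.14].

### API

Orientations are given as a rotation vector (axis times angle).
In Python, from workcell import arm, optics, ticket gives the robot as it stands.
- The arm moves only by the shell command python3 -m creep 'ROWS' [FORCE]. ROWS is JSON, a list of rows, each an object with "grip": the opening, from 0 (shut) to 1 (fully open); "linear": the shift along the tool's x, y, z in mm, a list of three; "dr": the turn, a rotation vector about the tool's x, y, z in degrees, a list of three. In form: [{"grip": grip, "linear": [x, y, z], "dr": [ax, ay, az]}, ...]. A call has 1 to 8 rows; each row is the pose to reach, as a shift and turn from the pose commanded when the call began, along the tool's axes at that moment; what a row does not reach only later rows make up. A row lasts 1/10 s, in which the tool goes at most 50 mm and 8.59 degrees, less where a joint would pass 70% of its speed; a pose out of reach is approached as far as the arm can. A call with a gripper value outside its range is refused whole. The fingers move at their own pace and stop on an object; FORCE is the grip in N (left out, the last holds). Time passes only in rows, so rows that repeat a pose let the fingers close. It gives the time, the measured TCP pose, the force, the opening and the grip force at its end, in the units of the state.
- arm.read_state(): the state, without advancing time (a new reading comes with each control period).
- optics.read_camera(name): name is "scene" or "side" or "wrist"; returns a dict with "color" (480x640x3 uint8, red, green, blue), "z_map" (480x640 float32, m along the optical axis (not along the pixel's ray), 0 where there is no reading), "K" (3x3 intrinsics, pixels), "rvec" (rotation vector, rad) and "tvec" (3), from world to camera coordinates, as OpenCV has them. Camera axes: x right, y down, z forward; pixel columns grow to the right and rows downward; lengths in m; the calibration is good to about 2 mm. A picture is of the moment at which its call begins.
- ticket.sign_off(): hands the job in; it is judged then, once.
The state is a dict: "clock": time; "joint_pos": joint angles; "dq": joint speeds; "joint_torque": joint torques, N m; "tool_pos": TCP position; "tcp_rot": TCP orientation; "ft_force": force on the tool from outside, world axes, zero at the start; "ft_torque": the same for the moment, N m; "opening": finger opening in m; "finger_force": force on a finger pad.
Only numpy, scipy, OpenCV 4.12 (cv2) and the standard library are available. Lean on these libraries where they do the work, as an engineer would, in place of code of your own. Each camera call takes 0.05 s, during which the arm holds its last target. There are 200 camera calls.

## Working session

There is one attempt and no reset: what is moved stays moved. The work goes in short steps, Python scripts to look and compute and a shell command to move; the robot and the scene stay as the last step left them, time stands still between calls to the robot, and variables do not carry over. Pictures are saved under pics/ and viewed, at most 10 in all, crops included, and the job is handed in when it is done.

```bash
mkdir -p pics; cat > h.py <<'E'
import numpy as np, cv2
from workcell import arm, optics, ticket
def cam(n):
    d=optics.read_camera(n); np.savez(f'/tmp/{n}.npz',**d); return d
def load(n): return dict(np.load(f'/tmp/{n}.npz'))
def cloud(d):
    K=d['K'];z=d['z_map'];v,u=np.mgrid[:480,:640]
    P=np.stack([(u-K[0,2])/K[0,0]*z,(v-K[1,2])/K[1,1]*z,z],-1)
    R=cv2.Rodrigues(d['rvec'])[0]
    W=(P-d['tvec'].ravel())@R
    W[z==0]=np.nan
    return W
E
python3 - <<'E'
from h import *
for n in ['scene','side']:
    d=cam(n); cv2.imwrite(f'pics/{n}0.png',d['color'][...,::-1])
s=arm.read_state(); print(s, arm.tip_extent)
E
```

```text
{'clock': 0.1, 'joint_pos': array([ 1.12100982e+00,  5.33172299e-02,  1.61417286e+00,  5.27206207e-06,
        1.47598224e+00, -1.19021418e-01]), 'dq': array([ 0.00064342, -0.00252527, -0.00120046, -0.00204399,  0.0002632 ,
       -0.00143565]), 'joint_torque': array([ 3.69635873e-04, -3.94899559e+01, -3.71365464e+01, -1.06252110e-04,
        3.89789755e-03, -3.92010861e-05]), 'tool_pos': array([0.2027581 , 0.59063687, 0.2491599 ]), 'tcp_rot': array([-5.17112269e-01, -3.09820046e+00,  2.83119324e-03]), 'ft_force': array([ 0.04791883,  0.12746354, -0.64718293]), 'ft_torque': array([-0.01973952,  0.01380375,  0.05866385]), 'finger_force': 0.0, 'opening': 0.08579848999435713} 0.019
```

View pics/scene0.png

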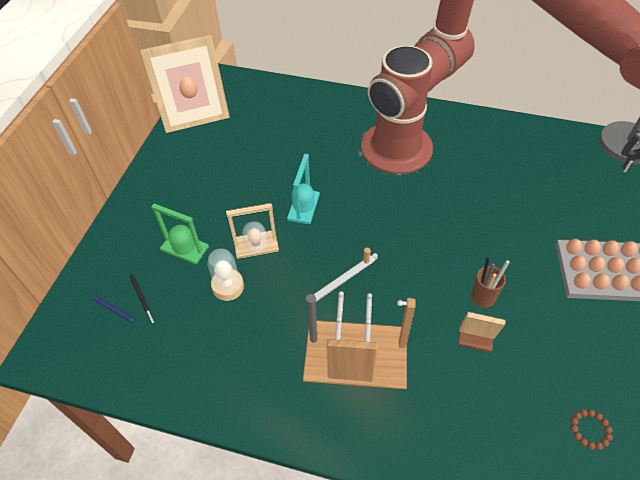

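View pics/side0.png

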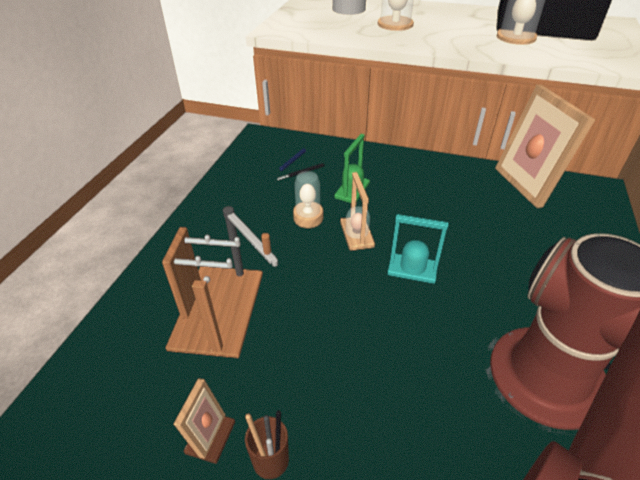

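The scene view faces the robot. The showcase is at about (253,232) with its crossbar from (228,211) to (272,207). The rack is at about (355,350), with its hinge post at (312,315) and catch post at (408,320). The keeper is half open, with its knob at (367,255), so it blocks the entry. The dome is at (226,280), close to the showcase, and the green and turquoise ones are decoys.

```bash
python3 - <<'E'
from h import *
S=load('scene');D=load('side')
def reg(d,u0,u1,v0,v1,z0,z1):
    W=cloud(d)[v0:v1,u0:u1].reshape(-1,3); c=d['color'][v0:v1,u0:u1].reshape(-1,3).astype(int)
    m=(W[:,2]>z0)&(W[:,2]<z1); return W[m],c[m]
def rect(n,P):
    r=cv2.minAreaRect((P[:,:2]*1000).astype(np.float32)); print(n,len(P),np.round(r[0],1),np.round(r[1],1),round(r[2],2),'med z',np.round(np.median(P[:,2]),4), 'mean',np.round(P.mean(0),4))
for n,d,b in [('scene',S,(222,282,200,262)),('side',D,(335,380,170,252))]:
    P,c=reg(d,*b,0.135,0.17); m=(c[:,0]>c[:,1]+15); rect(n+' bar',P[m])
    P,c=reg(d,*b,0.006,0.022); m=(c[:,0]>c[:,1]+15); rect(n+' base',P[m])
for n,d,b in [('scene',S,(295,420,300,395)),('side',D,(160,270,260,362))]:
    P,c=reg(d,*b,0.006,0.020); m=(c[:,0]>c[:,1]+25); rect(n+' plate',P[m])
    P,c=reg(d,295 if n=='scene' else 160,420 if n=='scene' else 285,240 if n=='scene' else 200,395 if n=='scene' else 362,0.205,0.25); rect(n+' knob',P)
P,c=reg(S,325,380,330,360,0.174,0.19); rect('board top',P)
P,c=reg(S,330,375,285,345,0.160,0.180); rect('rods',P)
P,c=reg(S,400,418,295,310,0.195,0.215); rect('catch top',P)
P,c=reg(S,304,320,290,305,0.18,0.215); rect('hinge top',P)
P,c=reg(S,205,245,245,305,0.02,0.16); rect('dome',P)
E
```

```text
scene bar 301 [ 446.9 -288.5] [ 18.6 108.9] 27.27 med z 0.1541 mean [ 0.4485 -0.2878  0.1527]
scene base 487 [ 447.4 -286.9] [ 69.8 110.4] 26.44 med z 0.0145 mean [ 0.4576 -0.2824  0.0143]
side bar 195 [ 445.5 -285.5] [ 12.3 109.4] 27.09 med z 0.1534 mean [ 0.4426 -0.2781  0.1519]
side base 365 [ 444.6 -283.7] [ 64.  109.1] 27.38 med z 0.0124 mean [ 0.4393 -0.2592  0.0127]
scene plate 3770 [679.8  34.5] [152.5 227.5] 10.12 med z 0.0129 mean [0.682  0.0425 0.0129]
scene knob 147 [605.   22.6] [118.6 219.7] 10.8 med z 0.2161 mean [0.5929 0.043  0.2198]
side plate 4591 [677.9  36. ] [150.4 233. ] 10.3 med z 0.0109 mean [0.6669 0.0475 0.0109]
side knob 143 [590.2  82.3] [154.7  17.1] 53.24 med z 0.2241 mean [0.5554 0.0349 0.224 ]
board top 443 [733.2  34.1] [32.5 99.4] 9.99 med z 0.182 mean [0.7414 0.0365 0.1817]
rods 431 [681.1  20.7] [120.9  77.9] 10.36 med z 0.1702 mean [0.6775 0.0239 0.1707]
catch top 115 [633.3 125.9] [24.3 28. ] 10.44 med z 0.2043 mean [0.6336 0.1294 0.2034]
hinge top 144 [666.8 -62.6] [23.4 37.2] 42.0 med z 0.2009 mean [ 0.6697 -0.0644  0.2005]
dome 1265 [ 551.1 -307.9] [ 76.6 151.2] 82.15 med z 0.1013 mean [ 0.599  -0.3044  0.0913]
```

```bash
cat >> h.py <<'E'
from scipy.spatial.transform import Rotation as Rn
O=np.array([.656,.021]); PSI=np.radians(10.2)
def R2(a): return np.array([[np.cos(a),-np.sin(a)],[np.sin(a),np.cos(a)]])
def rk(x,y): return O+R2(PSI)@np.array([x,y])/1000
def knob(a,r=150): return rk(-r*np.sin(a),-90+r*np.cos(a))
def to(xy,z,ydir,s=None):
    "row (mm, deg in tool axes) to reach world xy,z tool down with closing axis along heading ydir (rad, mod pi)"
    s=s or arm.read_state(); R0=Rn.from_rotvec(s['tcp_rot']); best=None
    for k in (0,np.pi):
        y=np.array([np.cos(ydir+k),np.sin(ydir+k),0]); zz=np.array([0,0,-1.]); 
        R=Rn.from_matrix(np.stack([np.cross(y,zz),y,zz],1)); d=(R0.inv()*R).as_rotvec(degrees=True)
        if best is None or np.linalg.norm(d)<np.linalg.norm(best): best=d
    l=R0.inv().apply(np.r_[xy,z]-s['tool_pos'])*1000
    print('xyz',np.round(np.r_[xy,z],3),'linear',np.round(l,1),'dr',np.round(best,1))
E
python3 - <<'E'
from h import *
h=rk(0,-90); print('hinge',h)
for n in ['scene','side']:
    W=cloud(load(n)).reshape(-1,3)
    r=np.hypot(*(W[:,:2]-h).T); m=(W[:,2]>.202)&(W[:,2]<.245)&(r>.13)&(r<.17)
    P=W[m]; v=(P[:,:2]-h)@R2(PSI); a=np.arctan2(-v[:,0],v[:,1]); k=(a>.3)&(a<2); 
    print(n,k.sum(),P[k].mean(0),'ang',a[k].mean(),a[k].std(),'r',r[m][k].mean(), 'zmax',P[k][:,2].max())
    a0=np.median(a[k])
# cage knob: closing axis along tangent
t=lambda a: PSI+np.pi+a   # tangent heading: d/da of (-sin a,cos a) = (-cos a,-sin a)
print(a0,knob(a0)); to(knob(a0),.30,t(a0)); to(knob(a0),.225,t(a0))
W=cloud(load('scene'))[265:300,205:245].reshape(-1,3); P=W[(W[:,2]>.01)&(W[:,2]<.13)]; print('dome',np.median(P,0))
E
```

```text
hinge [ 0.67193763 -0.0675776 ]
scene 92 [0.55551373 0.02187236 0.22742146] ang 0.7377612588184653 0.024314261653479392 r 0.14686252293991034 zmax 0.24469574340328926
side 142 [0.54923924 0.02659901 0.22399915] ang 0.7380274686747198 0.024458581862070304 r 0.15472026748664558 zmax 0.24038295467595644
0.7370857878267678 [0.55304324 0.02387798]
xyz [0.553 0.024 0.3  ] linear [-515.4 -422.4  -50.2] dr [-0.1  0.  18.6]
xyz [0.553 0.024 0.225] linear [-515.4 -422.2   24.8] dr [-0.1  0.  18.6]
dome [ 0.61054681 -0.29734278  0.06275253]
```

```bash
python3 -m creep '[{"grip":0.5,"linear":[0,0,-50],"dr":[0,0,0]},{"grip":0.5,"linear":[-515,-422,-50],"dr":[0,0,18.6]},{"grip":0.5,"linear":[-515,-422,-50],"dr":[0,0,18.6]},{"grip":0.5,"linear":[-515,-422,-50],"dr":[0,0,18.6]},{"grip":0.5,"linear":[-515,-422,-50],"dr":[0,0,18.6]},{"grip":0.5,"linear":[-515,-422,-50],"dr":[0,0,18.6]},{"grip":0.5,"linear":[-515,-422,-50],"dr":[0,0,18.6]},{"grip":0.5,"linear":[-515,-422,-50],"dr":[0,0,18.6]}]' 60
python3 -c "
from h import *
to(knob(.738),.30,PSI+np.pi+.738)"
```

```text
clock: 0.9
tool_pos: [0.3874, 0.2915, 0.2999]
tcp_rot: [-1.011, -2.975, 0.0]
ft_force: [0.5, -0.1, -0.4]
opening: 0.043
finger_force: 0.0
xyz [0.553 0.024 0.3  ] linear [-2.944e+02 -1.114e+02 -1.000e-01] dr [-0. -0. -0.]
```

```bash
python3 -m creep '[{"grip":0.5,"linear":[-294,-111,0],"dr":[0,0,0]},{"grip":0.5,"linear":[-294,-111,0],"dr":[0,0,0]},{"grip":0.5,"linear":[-294,-111,0],"dr":[0,0,0]},{"grip":0.5,"linear":[-294,-111,0],"dr":[0,0,0]},{"grip":0.5,"linear":[-294,-111,0],"dr":[0,0,0]},{"grip":0.5,"linear":[-294,-111,0],"dr":[0,0,0]},{"grip":0.5,"linear":[-294,-111,0],"dr":[0,0,0]},{"grip":0.5,"linear":[-294,-111,0],"dr":[0,0,0]}]'
python3 - <<'E'
from h import *
to(knob(.738),.225,PSI+np.pi+.738)
d=cam('wrist'); cv2.imwrite('pics/w1.png',d['color'][...,::-1])
E
```

```text
clock: 1.7
tool_pos: [0.5528, 0.0245, 0.2994]
tcp_rot: [-1.016, -2.971, 0.001]
ft_force: [-1.5, 0.8, -0.4]
opening: 0.0428
finger_force: 0.0
xyz [0.553 0.024 0.225] linear [-0.7 -0.4 74.4] dr [-0.1 -0.1 -0.2]
```

View pics/w1.png

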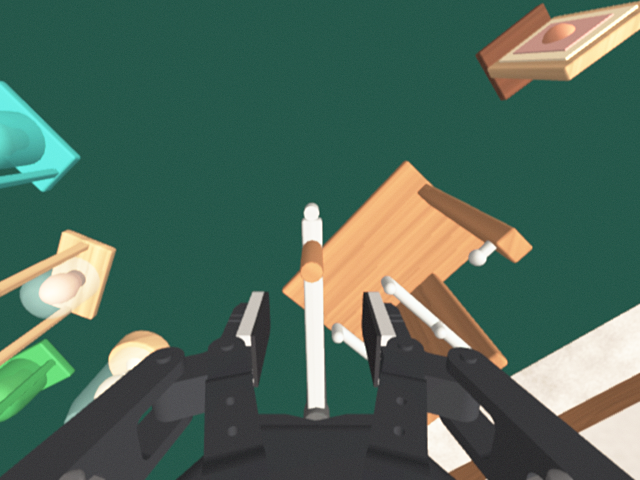

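Seen from the wrist, the knob at (313,260) is centred between the fingers at column 315. I'll lower over it, narrow the fingers around it, and swing it open.

```bash
python3 -m creep '[{"grip":0.5,"linear":[-1,0,40],"dr":[0,0,0]},{"grip":0.5,"linear":[-1,0,74],"dr":[0,0,0]},{"grip":0.25,"linear":[-1,0,74],"dr":[0,0,0]},{"grip":0.25,"linear":[-1,0,74],"dr":[0,0,0]},{"grip":0.25,"linear":[-1,0,74],"dr":[0,0,0]}]'
python3 - <<'E'
from h import *
for da in (.12,.24,.36,.48,.6,.72,.84,.96,1.08,1.22): to(knob(.738+da),.225,PSI+np.pi+.738+da)
E
```

```text
clock: 2.25
tool_pos: [0.5539, 0.0263, 0.2289]
tcp_rot: [1.008, 2.972, 0.001]
ft_force: [-0.6, 0.3, -0.9]
opening: 0.0215
finger_force: 0.2
xyz [0.543 0.009 0.225] linear [ -1.8 -20.6   3.8] dr [ 0.1  0.2 -6.8]
xyz [ 0.535 -0.007  0.225] linear [ -5.  -38.3   3.8] dr [  0.1   0.2 -13.7]
xyz [ 0.528 -0.024  0.225] linear [-10.3 -55.5   3.8] dr [  0.1   0.2 -20.6]
xyz [ 0.524 -0.041  0.225] linear [-17.7 -71.9   3.8] dr [  0.1   0.2 -27.5]
xyz [ 0.522 -0.059  0.225] linear [-26.9 -87.3   3.8] dr [  0.1   0.2 -34.3]
xyz [ 0.522 -0.077  0.225] linear [ -37.9 -101.5    3.8] dr [  0.    0.2 -41.2]
xyz [ 0.525 -0.095  0.225] linear [ -50.6 -114.3    3.8] dr [  0.    0.2 -48.1]
xyz [ 0.529 -0.113  0.225] linear [ -64.6 -125.5    3.8] dr [  0.    0.2 -55. ]
xyz [ 0.535 -0.129  0.225] linear [ -80.  -134.9    3.9] dr [  0.    0.2 -61.8]
xyz [ 0.545 -0.148  0.225] linear [ -99.1 -143.5    3.9] dr [ -0.    0.2 -69.9]
```

```bash
python3 -m creep '[{"grip":0.25,"linear":[-2,-19,0],"dr":[0,0,-6.8]},{"grip":0.25,"linear":[-5,-37,0],"dr":[0,0,-13.7]},{"grip":0.25,"linear":[-10,-54,0],"dr":[0,0,-20.6]},{"grip":0.25,"linear":[-17,-71,0],"dr":[0,0,-27.5]},{"grip":0.25,"linear":[-26,-86,0],"dr":[0,0,-34.3]},{"grip":0.25,"linear":[-37,-100,0],"dr":[0,0,-41.2]},{"grip":0.25,"linear":[-50,-113,0],"dr":[0,0,-48.1]},{"grip":0.25,"linear":[-50,-113,0],"dr":[0,0,-48.1]}]'
python3 - <<'E'
from h import *
for a in (1.578,1.7,1.82,1.95): to(knob(a),.225,PSI+np.pi+a)
E
```

```text
clock: 3.05
tool_pos: [0.5253, -0.0961, 0.2293]
tcp_rot: [-0.286, 3.124, -0.003]
ft_force: [-0.6, 0.3, -0.2]
opening: 0.0216
finger_force: 0.0
xyz [ 0.525 -0.095  0.225] linear [0.6 1.  4.3] dr [-0.1  0.2 -0.1]
xyz [ 0.529 -0.113  0.225] linear [ -0.6 -17.2   4.3] dr [-0.2  0.2 -7.1]
xyz [ 0.535 -0.13   0.225] linear [ -3.9 -34.9   4.4] dr [ -0.2   0.2 -14. ]
xyz [ 0.545 -0.147  0.225] linear [ -9.8 -53.4   4.5] dr [ -0.2   0.2 -21.5]
```

```bash
python3 -m creep '[{"grip":0.25,"linear":[-1,-18,0],"dr":[0,0,-7]},{"grip":0.25,"linear":[-4,-36,0],"dr":[0,0,-14]},{"grip":0.25,"linear":[-10,-55,0],"dr":[0,0,-21.5]},{"grip":0.6,"linear":[-10,-52,0],"dr":[0,0,-21.5]},{"grip":0.6,"linear":[-10,-52,0],"dr":[0,0,-21.5]},{"grip":1,"linear":[-10,-52,-45],"dr":[0,0,-21.5]},{"grip":1,"linear":[-10,-52,-95],"dr":[0,0,-21.5]},{"grip":1,"linear":[-10,-52,-95],"dr":[0,0,-21.5]}]'
python3 - <<'E'
from h import *
to((.446,-.2865),.30,np.radians(27.2))
d=cam('scene');h=rk(0,-90);W=cloud(d).reshape(-1,3)
r=np.hypot(*(W[:,:2]-h).T); m=(W[:,2]>.18)&(W[:,2]<.245)&(r>.06)&(r<.17)
v=(W[m][:,:2]-h)@R2(PSI); a=np.arctan2(-v[:,0],v[:,1]);print('keeper',np.median(a[a>.6]),a[a>.6].size)
E
```

```text
clock: 3.85
tool_pos: [0.546, -0.1436, 0.3315]
tcp_rot: [-0.862, 3.008, -0.015]
ft_force: [0.3, -1.3, 2.0]
opening: 0.0854
finger_force: 0.0
xyz [ 0.446 -0.286  0.3  ] linear [160.8 -67.9  30.8] dr [ -1.   -0.1 -85.2]
keeper 1.95808952416241 328
```

```bash
python3 -m creep '[{"grip":1,"linear":[161,-68,30],"dr":[0,0,-85]},{"grip":1,"linear":[161,-68,30],"dr":[0,0,-85]},{"grip":1,"linear":[161,-68,30],"dr":[0,0,-85]},{"grip":1,"linear":[161,-68,30],"dr":[0,0,-85]},{"grip":1,"linear":[161,-68,30],"dr":[0,0,-85]},{"grip":1,"linear":[161,-68,30],"dr":[0,0,-85]},{"grip":1,"linear":[161,-68,30],"dr":[0,0,-85]},{"grip":1,"linear":[161,-68,30],"dr":[0,0,-85]}]'
python3 - <<'E'
from h import *
to((.446,-.2865),.30,np.radians(27.2)); print(arm.read_state()['joint_pos'])
E
```

```text
clock: 4.7
tool_pos: [0.4988, -0.1626, 0.2684]
tcp_rot: [1.703, -2.441, 0.189]
ft_force: [0.4, -0.0, -0.4]
opening: 0.0854
finger_force: 0.0
xyz [ 0.446 -0.286  0.3  ] linear [138.1   6.6  -3.9] dr [  4.1 -11.3 -47.2]
[-0.35642404 -0.19405621  1.82613505 -0.2037403   1.49739103 -3.13221897]
```

Joint 6 reached its range, so I'll take the equivalent grasp a half turn the other way.

```bash
sed -i 's/def to(xy,z,ydir,s=None):/def to(xy,z,ydir,s=None,far=False):/; s/if best is None or np.linalg.norm(d)<np.linalg.norm(best): best=d/if best is None or (np.linalg.norm(d)<np.linalg.norm(best))!=far: best=d/' h.py
python3 - <<'E'
from h import *
to((.446,-.2865),.30,np.radians(27.2),far=True)
E
```

```text
xyz [ 0.446 -0.286  0.3  ] linear [138.1   6.6  -3.9] dr [-13.8  -5.1 132.1]
```

```bash
python3 -m creep '[{"grip":1,"linear":[10,0,-45],"dr":[-14,-5,132]},{"grip":1,"linear":[10,0,-45],"dr":[-14,-5,132]},{"grip":1,"linear":[138,7,-20],"dr":[-14,-5,132]},{"grip":1,"linear":[138,7,-20],"dr":[-14,-5,132]},{"grip":1,"linear":[138,7,-20],"dr":[-14,-5,132]},{"grip":1,"linear":[138,7,-20],"dr":[-14,-5,132]},{"grip":1,"linear":[138,7,-20],"dr":[-14,-5,132]},{"grip":1,"linear":[138,7,-20],"dr":[-14,-5,132]}]'
python3 - <<'E'
from h import *
to((.446,-.2865),.30,np.radians(27.2)); print(arm.read_state()['joint_pos'])
E
```

```text
clock: 5.5
tool_pos: [0.4463, -0.284, 0.3157]
tcp_rot: [0.013, -3.046, 0.107]
ft_force: [0.4, -0.7, 0.0]
opening: 0.0853
finger_force: 0.0
xyz [ 0.446 -0.286  0.3  ] linear [-1.1 -1.4 15.8] dr [-6.6 -2.6 63.2]
[-0.65177939 -0.18052496  1.73063977 -0.11276188  1.62234198 -2.23528178]
```

```bash
python3 -m creep '[{"grip":1,"linear":[-1,-1,16],"dr":[-6.6,-2.6,63.2]},{"grip":1,"linear":[-1,-1,16],"dr":[-6.6,-2.6,63.2]},{"grip":1,"linear":[-1,-1,16],"dr":[-6.6,-2.6,63.2]},{"grip":1,"linear":[-1,-1,16],"dr":[-6.6,-2.6,63.2]},{"grip":1,"linear":[-1,-1,16],"dr":[-6.6,-2.6,63.2]},{"grip":1,"linear":[-1,-1,16],"dr":[-6.6,-2.6,63.2]},{"grip":1,"linear":[-1,-1,16],"dr":[-6.6,-2.6,63.2]},{"grip":1,"linear":[-1,-1,16],"dr":[-6.6,-2.6,63.2]}]'
python3 - <<'E'
from h import *
to((.446,-.2865),.149,np.radians(27.2)); print(arm.read_state()['joint_pos'])
d=cam('wrist'); cv2.imwrite('pics/w2.png',d['color'][...,::-1])
W=cloud(d).reshape(-1,3);c=d['color'].reshape(-1,3).astype(int)
m=(W[:,2]>.14)&(W[:,2]<.17)&(np.hypot(W[:,0]-.446,W[:,1]+.2865)<.075)&(c[:,0]>c[:,2]+30)
print(m.sum(),cv2.minAreaRect((W[m][:,:2]*1000).astype(np.float32)),W[m].mean(0))
E
```

```text
clock: 6.3
tool_pos: [0.4459, -0.2858, 0.2998]
tcp_rot: [-1.632, -2.684, -0.001]
ft_force: [-0.2, 0.0, 0.4]
opening: 0.0856
finger_force: 0.0
xyz [ 0.446 -0.286  0.149] linear [ -0.8  -0.4 150.8] dr [ 0.  -0.   0.2]
[-7.10835933e-01 -2.01733965e-01  1.77214611e+00  7.65857878e-04
  1.57159358e+00 -1.18879320e+00]
1854 ((446.3850402832031, -287.36212158203125), (11.875236511230469, 109.55846405029297), 27.467992782592773) [ 0.44465526 -0.2840826   0.15524252]
```

View pics/w2.png

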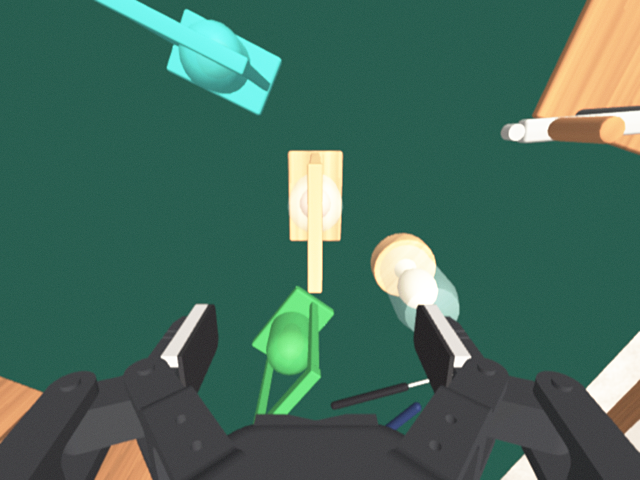

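The bar lies centred, from (315,155) to (315,292), and the dome at (403,265) is clear of the finger path. I'll descend and grip.

```bash
python3 -m creep '[{"grip":0.6,"linear":[0,0,50],"dr":[0,0,0]},{"grip":0.6,"linear":[0,0,100],"dr":[0,0,0]},{"grip":0.6,"linear":[0,0,150],"dr":[0,0,0]},{"grip":0.6,"linear":[0,0,150],"dr":[0,0,0]},{"grip":0,"linear":[0,0,150],"dr":[0,0,0]},{"grip":0,"linear":[0,0,150],"dr":[0,0,0]},{"grip":0,"linear":[0,0,150],"dr":[0,0,0]},{"grip":0,"linear":[0,0,150],"dr":[0,0,0]}]' 60
```

```text
clock: 7.15
tool_pos: [0.4481, -0.2889, 0.1549]
tcp_rot: [1.621, 2.682, -0.003]
ft_force: [-1.7, -1.3, 7.0]
opening: 0.0106
finger_force: 60.7
```

```bash
python3 -m creep '[{"grip":0,"linear":[0,0,0],"dr":[0,0,0]},{"grip":0,"linear":[0,0,-10],"dr":[0,0,0]},{"grip":0,"linear":[0,0,-50],"dr":[0,0,0]},{"grip":0,"linear":[0,0,-95],"dr":[0,0,0]},{"grip":0,"linear":[0,0,-140],"dr":[0,0,0]},{"grip":0,"linear":[0,0,-190],"dr":[0,0,0]},{"grip":0,"linear":[0,0,-240],"dr":[0,0,0]},{"grip":0,"linear":[0,0,-270],"dr":[0,0,0]}]'
python3 - <<'E'
from h import *
to(rk(-150,0),.42,PSI); to(rk(-150,0),.206,PSI)
d=cam('side'); cv2.imwrite('pics/s2.png',d['color'][...,::-1])
E
```

```text
clock: 7.95
tool_pos: [0.4464, -0.2869, 0.4267]
tcp_rot: [1.621, 2.682, -0.001]
ft_force: [-0.5, 0.8, -1.8]
opening: 0.0106
finger_force: 59.5
xyz [ 0.508 -0.006  0.42 ] linear [220.3 185.6   5.8] dr [ 0.2  0.4 17.5]
xyz [ 0.508 -0.006  0.206] linear [221.8 184.9 219.8] dr [ 0.2  0.4 17.5]
```

View pics/s2.png

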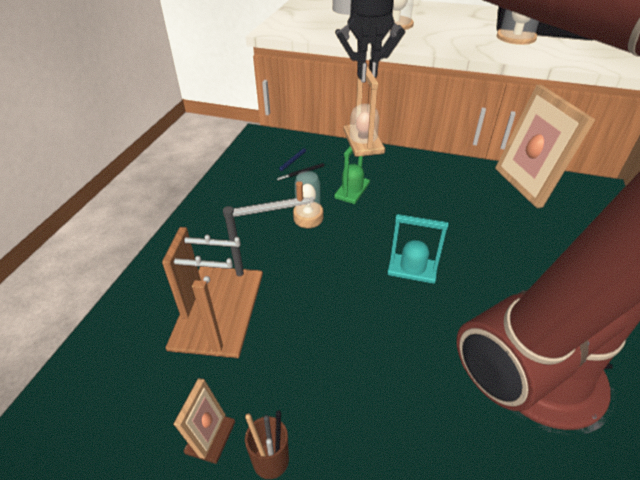

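The showcase is held upright at (368,110), and the keeper is clear, pointing towards (300,200). I'll carry it over high.

```bash
python3 -m creep '[{"grip":0,"linear":[20,17,0],"dr":[0,0,1.5]},{"grip":0,"linear":[60,50,0],"dr":[0,0,5]},{"grip":0,"linear":[95,80,0],"dr":[0,0,8]},{"grip":0,"linear":[130,110,0],"dr":[0,0,11]},{"grip":0,"linear":[165,140,0],"dr":[0,0,14]},{"grip":0,"linear":[200,168,0],"dr":[0,0,16.5]},{"grip":0,"linear":[221,185,0],"dr":[0,0,17.5]},{"grip":0,"linear":[221,185,0],"dr":[0,0,17.5]}]'
python3 -c "
from h import *
to(rk(-150,0),.21,PSI)"
```

```text
clock: 8.8
tool_pos: [0.5071, -0.0021, 0.4204]
tcp_rot: [-2.009, -2.414, -0.001]
ft_force: [-0.6, -0.9, -2.2]
opening: 0.0106
finger_force: 59.4
xyz [ 0.508 -0.006  0.21 ] linear [ -3.8   0.5 210.3] dr [ 0.  -0.   0.3]
```

```bash
python3 -m creep '[{"grip":0,"linear":[0,0,20],"dr":[0,0,0]},{"grip":0,"linear":[0,0,60],"dr":[0,0,0]},{"grip":0,"linear":[-1,0,105],"dr":[0,0,0]},{"grip":0,"linear":[-2,0,150],"dr":[0,0,0]},{"grip":0,"linear":[-3,0,190],"dr":[0,0,0.3]},{"grip":0,"linear":[-4,0,206],"dr":[0,0,0.3]},{"grip":0,"linear":[-4,0,206],"dr":[0,0,0.3]},{"grip":0,"linear":[-4,0,206],"dr":[0,0,0.3]}]'
python3 - <<'E'
from h import *
s=arm.read_state();print(s['tool_pos'],s['joint_pos'])
c=s['tool_pos'][:2]
for n in ['scene','side']:
    d=cam(n);W=cloud(d).reshape(-1,3);col=d['color'].reshape(-1,3).astype(int)
    v=(W[:,:2]-c)@R2(PSI); ok=(abs(v[:,0])<.045)&(abs(v[:,1])<.075)&(col[:,0]>col[:,2]+35)&(col[:,0]>120)
    for lo,hi in ((.17,.235),(.04,.085)):
        m=ok&(W[:,2]>lo)&(W[:,2]<hi); 
        if m.sum()>10: r=cv2.minAreaRect((W[m][:,:2]*1000).astype(np.float32)); print(n,m.sum(),np.round(r[0]),np.round(r[1]),round(r[2],1),'z hist',np.percentile(W[m][:,2],[5,50,90,98]).round(4))
to(rk(-150,0),.21,PSI)
cv2.imwrite('pics/s3.png',cv2.resize(load('side')['color'][130:380,130:450,::-1],None,fx=2.4,fy=2.4))
E
```

```text
clock: 9.6
tool_pos: [0.5091, -0.0098, 0.2167]
tcp_rot: [2.02, 2.402, 0.002]
ft_force: [0.4, 0.2, -1.9]
opening: 0.0107
finger_force: 59.5
[ 0.50914828 -0.00977706  0.21674564] [-1.65204720e-01 -2.08509516e-01  1.91600462e+00 -4.35519077e-04
  1.43056379e+00 -3.37303402e-01]
scene 331 [510.  -9.] [ 17. 108.] 10.2 z hist [0.181  0.2151 0.2193 0.2207]
scene 631 [509.  -8.] [ 67. 109.] 9.7 z hist [0.0683 0.0765 0.0807 0.0836]
side 310 [506.  -1.] [20. 99.] 7.0 z hist [0.1771 0.2161 0.2183 0.2192]
side 623 [508.  -7.] [ 64. 113.] 9.0 z hist [0.0684 0.0758 0.0786 0.0834]
xyz [ 0.508 -0.006  0.21 ] linear [ 4.4 -0.8  8.1] dr [ 0.3  0.1 -0.3]
```

View pics/s3.png

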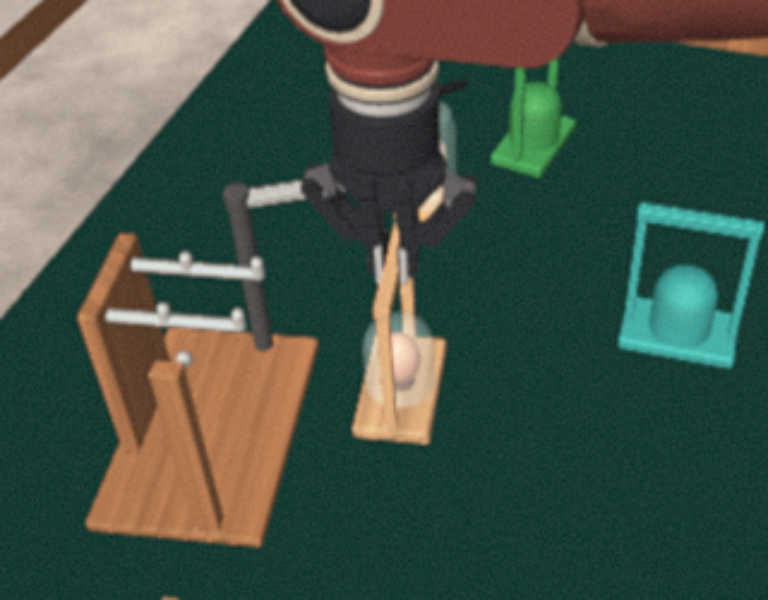

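The showcase hangs upright in front of the hooks, which end at about (240,318) and (257,268) in the crop, and its bar is above the lips. Next is the way in.

```bash
python3 -c "
from h import *
to(rk(-75,0),.2167,PSI);to(rk(0,0),.2167,PSI)"
```

```text
xyz [0.582 0.008 0.217] linear [ 4.8 74.2  1.8] dr [ 0.3  0.1 -0.3]
xyz [0.656 0.021 0.217] linear [  5.2 149.2   2.3] dr [ 0.3  0.1 -0.3]
```

```bash
python3 -m creep '[{"grip":0,"linear":[3,15,0],"dr":[0,0,0]},{"grip":0,"linear":[3,40,0],"dr":[0,0,0]},{"grip":0,"linear":[3,65,0],"dr":[0,0,0]},{"grip":0,"linear":[3,90,0],"dr":[0,0,0]},{"grip":0,"linear":[3,115,0],"dr":[0,0,0]},{"grip":0,"linear":[3,135,0],"dr":[0,0,0]},{"grip":0,"linear":[3,149,0],"dr":[0,0,0]},{"grip":0,"linear":[3,149,0],"dr":[0,0,0]}]'
python3 - <<'E'
from h import *
P=[]
for n in ['scene','side','scene','side']:
    d=cam(n);P.append(arm.read_state()['tool_pos']);W=cloud(d).reshape(-1,3);col=d['color'].reshape(-1,3).astype(int)
    v=(W[:,:2]-O)@R2(PSI); ok=(abs(v[:,0])<.045)&(abs(v[:,1])<.075)&(col[:,0]>col[:,2]+35)&(col[:,0]>120)
    for lo,hi in ((.195,.235),(.05,.085)):
        m=ok&(W[:,2]>lo)&(W[:,2]<hi)
        if m.sum()>10: r=cv2.minAreaRect((v[m]*1000).astype(np.float32)); print(n,m.sum(),'rack',np.round(r[0],1),np.round(r[1]),round(r[2],1),'z',np.percentile(W[m][:,2],[50,90,98]).round(4))
print(np.array(P).round(4),'tool rack',((np.mean(P,0)[:2]-O)@R2(PSI)*1000).round(1))
cv2.imwrite('pics/s4.png',cv2.resize(load('side')['color'][130:380,130:450,::-1],None,fx=2.4,fy=2.4))
E
```

```text
clock: 10.5
tool_pos: [0.657, 0.0193, 0.2174]
tcp_rot: [2.018, 2.402, 0.004]
ft_force: [-0.2, -0.2, -1.9]
opening: 0.0108
finger_force: 59.4
scene 325 rack [ 1.  -1.3] [109.  16.] 88.6 z [0.2173 0.2203 0.2217]
scene 318 rack [-1.7 -1.1] [ 62. 111.] 2.2 z [0.0778 0.0815 0.0837]
side 231 rack [-5.9  2.2] [110.  28.] 80.3 z [0.2155 0.2175 0.219 ]
side 593 rack [-2.3  2.9] [108.  64.] 89.7 z [0.0749 0.0789 0.0835]
scene 322 rack [-1.  -1.3] [110.  16.] 89.6 z [0.2163 0.2199 0.2208]
scene 345 rack [-2.7 -0.3] [109.  62.] 88.7 z [0.077  0.0807 0.084 ]
side 231 rack [-6.8  1.9] [111.  26.] 79.4 z [0.2147 0.2167 0.2195]
side 615 rack [-3.6  2.4] [112.  64.] 89.9 z [0.0741 0.0782 0.0831]
[[0.6559 0.0192 0.217 ]
 [0.6551 0.0192 0.2165]
 [0.6546 0.0191 0.2162]
 [0.6543 0.0191 0.2159]] tool rack [-1.3 -1.6]
```

View pics/s4.png

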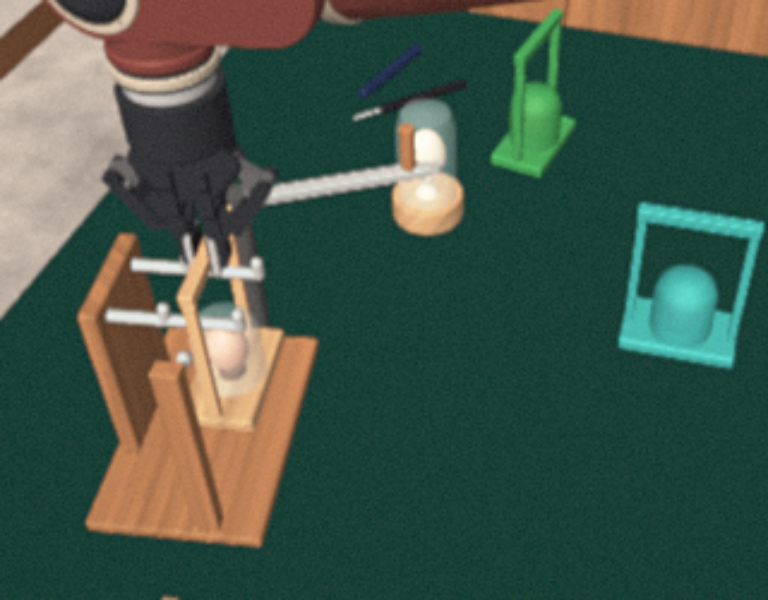

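The rods pass under the crossbar, and it sits between lips and stubs. I'll lower gently.

```bash
python3 -m creep '[{"grip":0,"linear":[0,2,5],"dr":[0,0,0]},{"grip":0,"linear":[0,2,12],"dr":[0,0,0]},{"grip":0,"linear":[0,2,18],"dr":[0,0,0]},{"grip":0,"linear":[0,2,23],"dr":[0,0,0]},{"grip":0,"linear":[0,2,27],"dr":[0,0,0]},{"grip":0,"linear":[0,2,30],"dr":[0,0,0]},{"grip":0,"linear":[0,2,32],"dr":[0,0,0]},{"grip":0,"linear":[0,2,32],"dr":[0,0,0]}]'
python3 -m creep '[{"grip":0,"linear":[0,0,1],"dr":[0,0,0]},{"grip":0,"linear":[0,0,2],"dr":[0,0,0]},{"grip":0,"linear":[0,0,2],"dr":[0,0,0]}]'
```

```text
clock: 11.5
tool_pos: [0.6564, 0.0195, 0.1825]
tcp_rot: [2.022, 2.404, -0.0]
ft_force: [0.4, -0.0, -2.4]
opening: 0.0106
finger_force: 59.4
clock: 11.8
tool_pos: [0.6568, 0.0195, 0.1818]
tcp_rot: [2.021, 2.403, 0.001]
ft_force: [-1.5, -0.1, 0.1]
opening: 0.0105
finger_force: 59.9
```

```bash
python3 -m creep '[{"grip":0,"linear":[0,0,0.5],"dr":[0,0,0]},{"grip":0,"linear":[0,0,0.5],"dr":[0,0,0]},{"grip":0,"linear":[0,0,0.5],"dr":[0,0,0]}]'
python3 -m creep '[{"grip":0,"linear":[0,0,0.5],"dr":[0,0,0]},{"grip":0,"linear":[0,0,0.5],"dr":[0,0,0]},{"grip":0,"linear":[0,0,0.5],"dr":[0,0,0]}]'
```

```text
clock: 12.1
tool_pos: [0.6568, 0.0195, 0.1817]
tcp_rot: [2.021, 2.403, 0.001]
ft_force: [-2.1, 0.7, 5.4]
opening: 0.0105
finger_force: 60.4
clock: 12.4
tool_pos: [0.6568, 0.0195, 0.1817]
tcp_rot: [2.02, 2.403, 0.001]
ft_force: [-5.1, 1.0, 7.6]
opening: 0.0105
finger_force: 60.8
```

It is resting on the hooks (about 8 N). I'll release slowly and lift off.

```bash
python3 -m creep '[{"grip":0.2,"linear":[0,0,-0.8],"dr":[0,0,0]},{"grip":0.25,"linear":[0,0,-0.8],"dr":[0,0,0]},{"grip":0.4,"linear":[0,0,-0.8],"dr":[0,0,0]},{"grip":0.5,"linear":[0,0,-0.8],"dr":[0,0,0]},{"grip":0.5,"linear":[0,0,-8],"dr":[0,0,0]},{"grip":0.5,"linear":[0,0,-25],"dr":[0,0,0]},{"grip":0.5,"linear":[0,0,-60],"dr":[0,0,0]},{"grip":0.5,"linear":[0,0,-110],"dr":[0,0,0]}]' 40
python3 - <<'E'
from h import *
A=1.958
for f in (0,1): to(knob(A),.30,PSI+np.pi+A,far=f)
print(arm.read_state()['joint_pos'])
d=cam('scene'); cv2.imwrite('pics/c5.png',cv2.resize(d['color'][190:400,150:450,::-1],None,fx=2.5,fy=2.5))
h=rk(0,-90);W=cloud(d).reshape(-1,3)
r=np.hypot(*(W[:,:2]-h).T); m=(W[:,2]>.18)&(W[:,2]<.245)&(r>.06)&(r<.17)
v=(W[m][:,:2]-h)@R2(PSI); a=np.arctan2(-v[:,0],v[:,1]);print('keeper',np.median(a[a>1.5]))
E
```

```text
clock: 13.2
tool_pos: [0.6551, 0.0197, 0.289]
tcp_rot: [-2.02, -2.402, 0.004]
ft_force: [0.8, -0.5, -0.6]
opening: 0.0427
finger_force: 0.0
xyz [ 0.545 -0.148  0.3  ] linear [-146.3 -137.   -10.5] dr [-0.2  0.1 67.5]
xyz [ 0.545 -0.148  0.3  ] linear [-146.3 -137.   -10.5] dr [-1.000e-01 -3.000e-01 -1.125e+02]
[-8.32466997e-02  1.06267232e-01  1.49212703e+00 -4.58651437e-04
  1.54745032e+00 -2.55682635e-01]
keeper 1.9590270777568197
```

View pics/c5.png

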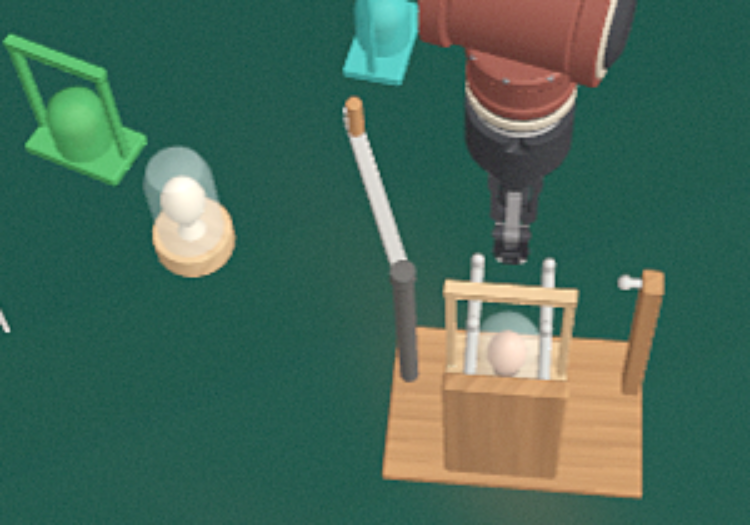

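The crossbar lies level across both rods and the showcase is upright. Keeper is at 1.96 rad with its knob near (354,118) in the crop. Next I'll close it.

```bash
python3 -m creep '[{"grip":0.5,"linear":[0,0,-20],"dr":[0,0,-8]},{"grip":0.5,"linear":[-20,-20,-20],"dr":[0,0,-16]},{"grip":0.5,"linear":[-50,-50,-20],"dr":[0,0,-24]},{"grip":0.5,"linear":[-80,-80,-20],"dr":[0,0,-32]},{"grip":0.5,"linear":[-110,-105,-20],"dr":[0,0,-40]},{"grip":0.5,"linear":[-146,-137,-20],"dr":[0,0,-48]},{"grip":0.5,"linear":[-146,-137,-20],"dr":[0,0,-56]},{"grip":0.5,"linear":[-146,-137,-20],"dr":[0,0,-64]}]'
python3 -m creep '[{"grip":0.5,"linear":[0,0,0],"dr":[0,0,-8]},{"grip":0.5,"linear":[0,0,0],"dr":[0,0,-16]},{"grip":0.5,"linear":[0,0,0],"dr":[0,0,-24]},{"grip":0.5,"linear":[0,0,0],"dr":[0,0,-32]},{"grip":0.5,"linear":[0,0,0],"dr":[0,0,-40]},{"grip":0.5,"linear":[0,0,0],"dr":[0,0,-48]},{"grip":0.5,"linear":[0,0,0],"dr":[0,0,-48]},{"grip":0.5,"linear":[0,0,0],"dr":[0,0,-48]}]'
python3 - <<'E'
from h import *
A=1.958
to(knob(A),.226,PSI+np.pi+A); print(arm.read_state()['joint_pos'])
E
```

```text
clock: 14.05
tool_pos: [0.546, -0.1493, 0.312]
tcp_rot: [0.435, 3.107, -0.002]
ft_force: [-0.9, 0.4, -0.5]
opening: 0.0428
finger_force: 0.0
clock: 14.85
tool_pos: [0.5467, -0.1478, 0.3111]
tcp_rot: [-0.858, 3.02, -0.003]
ft_force: [-1.1, -0.1, 0.2]
opening: 0.0426
finger_force: 0.0
xyz [ 0.545 -0.148  0.226] linear [ 1.4  0.9 85.1] dr [-0.1  0.1 -0.7]
[-3.95405027e-01 -1.17719125e-01  1.67887553e+00 -2.03415877e-04
  1.57761566e+00 -2.51978676e+00]
```

```bash
python3 -m creep '[{"grip":0.5,"linear":[1,0,45],"dr":[0,0,0]},{"grip":0.5,"linear":[1,0,84],"dr":[0,0,0]},{"grip":0.25,"linear":[1,0,84],"dr":[0,0,0]},{"grip":0.25,"linear":[1,0,84],"dr":[0,0,0]},{"grip":0.25,"linear":[1,0,84],"dr":[0,0,0]},{"grip":0.25,"linear":[1,0,84],"dr":[0,0,0]}]'
python3 - <<'E'
from h import *
for a in np.arange(1.84,0.9,-.12): to(knob(a),.226,PSI+np.pi+a)
E
```

```text
clock: 15.45
tool_pos: [0.547, -0.1489, 0.2291]
tcp_rot: [-0.861, 3.017, -0.006]
ft_force: [0.6, -0.3, 0.2]
opening: 0.0212
finger_force: 0.0
xyz [ 0.537 -0.132  0.226] linear [ 0.1 19.4  3. ] dr [-0.3  0.2  6.2]
xyz [ 0.53  -0.116  0.226] linear [-2.9 37.2  2.9] dr [-0.3  0.2 13.1]
xyz [ 0.525 -0.098  0.226] linear [-8.  54.4  2.8] dr [-0.2  0.2 20. ]
xyz [ 0.523 -0.081  0.226] linear [-15.2  70.9   2.8] dr [-0.2  0.2 26.9]
xyz [ 0.522 -0.063  0.226] linear [-24.2  86.4   2.7] dr [-0.2  0.3 33.7]
xyz [ 0.524 -0.045  0.226] linear [-35.1 100.8   2.7] dr [-0.2  0.3 40.6]
xyz [ 0.527 -0.027  0.226] linear [-47.6 113.7   2.7] dr [-0.2  0.3 47.5]
xyz [ 0.533 -0.01   0.226] linear [-61.6 125.    2.7] dr [-0.2  0.3 54.4]
```

```bash
python3 -m creep '[{"grip":0.25,"linear":[0,19,0],"dr":[0,0,6.5]},{"grip":0.25,"linear":[-3,37,0],"dr":[0,0,13]},{"grip":0.25,"linear":[-8,54,0],"dr":[0,0,20]},{"grip":0.25,"linear":[-15,71,0],"dr":[0,0,27]},{"grip":0.25,"linear":[-24,86,0],"dr":[0,0,34]},{"grip":0.25,"linear":[-35,101,0],"dr":[0,0,41]},{"grip":0.25,"linear":[-48,114,0],"dr":[0,0,47.5]},{"grip":0.25,"linear":[-48,114,0],"dr":[0,0,47.5]}]'
python3 - <<'E'
from h import *
for a in (1.12,1.0,.88,.76,.64,.52,.4,.3): to(knob(a),.226,PSI+np.pi+a)
E
```

```text
clock: 16.25
tool_pos: [0.5273, -0.0248, 0.228]
tcp_rot: [0.424, 3.108, -0.0]
ft_force: [-0.2, -0.3, 0.7]
opening: 0.0216
finger_force: 0.0
xyz [ 0.527 -0.027  0.226] linear [-0.8 -2.2  2. ] dr [0.  0.3 0.1]
xyz [ 0.533 -0.01   0.226] linear [-1.9 15.8  2. ] dr [0.  0.2 7. ]
xyz [0.541 0.006 0.226] linear [-5.2 33.5  2. ] dr [ 0.1  0.2 13.9]
xyz [0.551 0.021 0.226] linear [-10.5  50.6   2. ] dr [ 0.1  0.2 20.7]
xyz [0.562 0.035 0.226] linear [-17.9  67.1   2.1] dr [ 0.1  0.2 27.6]
xyz [0.576 0.047 0.226] linear [-27.2  82.5   2.1] dr [ 0.1  0.2 34.5]
xyz [0.59  0.058 0.226] linear [-38.2  96.7   2.2] dr [ 0.1  0.2 41.4]
xyz [0.603 0.066 0.226] linear [-48.7 107.4   2.2] dr [ 0.1  0.2 47.1]
```

```bash
python3 -m creep '[{"grip":0.25,"linear":[-2,17,0],"dr":[0,0,7]},{"grip":0.25,"linear":[-5,34,0],"dr":[0,0,14]},{"grip":0.25,"linear":[-10,51,0],"dr":[0,0,20.7]},{"grip":0.25,"linear":[-17,68,0],"dr":[0,0,27.6]},{"grip":0.25,"linear":[-27,83,0],"dr":[0,0,34.5]},{"grip":0.25,"linear":[-38,97,0],"dr":[0,0,41.4]},{"grip":0.25,"linear":[-48,108,0],"dr":[0,0,47]},{"grip":0.25,"linear":[-48,108,0],"dr":[0,0,47]}]'
python3 - <<'E'
from h import *
for a in (.2,.15,.1,.05,0): to(knob(a),.226,PSI+np.pi+a)
d=cam('side'); cv2.imwrite('pics/s6.png',cv2.resize(d['color'][130:380,130:450,::-1],None,fx=2.4,fy=2.4))
E
```

```text
clock: 17.05
tool_pos: [0.603, 0.0649, 0.227]
tcp_rot: [1.628, 2.683, 0.001]
ft_force: [0.2, -0.3, 0.2]
opening: 0.0218
finger_force: 0.0
xyz [0.617 0.072 0.226] linear [-0.1 15.2  1.1] dr [0.1 0.1 5.9]
xyz [0.624 0.074 0.226] linear [-1.1 22.7  1.1] dr [0.1 0.1 8.7]
xyz [0.631 0.077 0.226] linear [-2.4 30.1  1.1] dr [ 0.1  0.1 11.6]
xyz [0.638 0.079 0.226] linear [-4.1 37.4  1.1] dr [ 0.1  0.1 14.4]
xyz [0.645 0.08  0.226] linear [-6.1 44.6  1.2] dr [ 0.1  0.1 17.3]
```

View pics/s6.png

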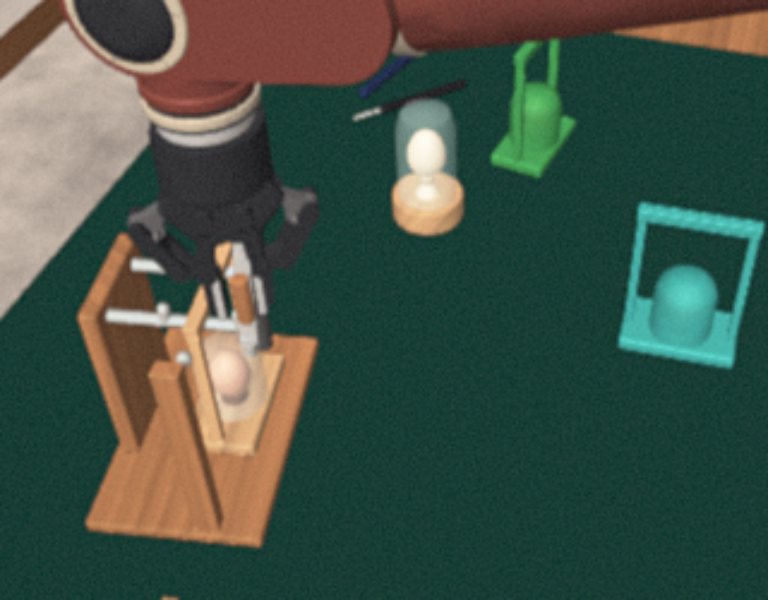

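The knob at (243,300) in the crop is still between the fingers and the showcase is undisturbed. Now the last stretch, past the catch.

```bash
python3 -m creep '[{"grip":0.25,"linear":[0,12,0],"dr":[0,0,5]},{"grip":0.25,"linear":[-1,22,0],"dr":[0,0,9]},{"grip":0.25,"linear":[-2,30,0],"dr":[0,0,12]},{"grip":0.25,"linear":[-4,37,0],"dr":[0,0,14.5]},{"grip":0.25,"linear":[-6,43,0],"dr":[0,0,17]},{"grip":0.25,"linear":[-6,47,0],"dr":[0,0,17]},{"grip":0.25,"linear":[-6,47,0],"dr":[0,0,17]}]'
python3 -m creep '[{"grip":0.25,"linear":[0,1,0],"dr":[0,0,0]},{"grip":0.25,"linear":[0,2,0],"dr":[0,0,0]},{"grip":0.25,"linear":[0,2,0],"dr":[0,0,0]}]'
```

```text
clock: 17.8
tool_pos: [0.6461, 0.0805, 0.2264]
tcp_rot: [2.008, 2.414, 0.001]
ft_force: [0.0, 1.0, -0.2]
opening: 0.0214
finger_force: 0.0
clock: 18.1
tool_pos: [0.648, 0.0814, 0.226]
tcp_rot: [2.01, 2.413, 0.001]
ft_force: [0.6, -0.5, 0.5]
opening: 0.0212
finger_force: 0.0
```

```bash
python3 -m creep '[{"grip":0.25,"linear":[0,1.5,0],"dr":[0,0,0]},{"grip":0.25,"linear":[0,3,0],"dr":[0,0,0]},{"grip":0.25,"linear":[0,3,0],"dr":[0,0,0]}]'
python3 -m creep '[{"grip":0.25,"linear":[0,1.5,0],"dr":[0,0,0]},{"grip":0.25,"linear":[0,3,0],"dr":[0,0,0]},{"grip":0.25,"linear":[0,3,0],"dr":[0,0,0]}]'
```

```text
clock: 18.4
tool_pos: [0.6492, 0.0818, 0.2257]
tcp_rot: [-2.009, -2.411, 0.007]
ft_force: [-6.9, -1.0, 3.9]
opening: 0.0211
finger_force: 4.3
clock: 18.7
tool_pos: [0.6497, 0.0819, 0.2255]
tcp_rot: [-2.006, -2.408, 0.016]
ft_force: [-18.4, -3.7, 8.2]
opening: 0.0216
finger_force: 9.5
```

The bar meets a firm stop at 18 N, well over the 5 N catch. I'll back off, rise and look.

```bash
python3 -m creep '[{"grip":0.25,"linear":[0,-7,0],"dr":[0,0,0]},{"grip":0.4,"linear":[0,-7,0],"dr":[0,0,0]},{"grip":0.4,"linear":[0,-7,0],"dr":[0,0,0]},{"grip":0.4,"linear":[0,-7,-40],"dr":[0,0,0]},{"grip":0.4,"linear":[0,-7,-85],"dr":[0,0,0]},{"grip":0.4,"linear":[0,-50,-120],"dr":[0,0,0]},{"grip":0.4,"linear":[0,-100,-140],"dr":[0,0,0]},{"grip":0.4,"linear":[0,-140,-140],"dr":[0,0,0]}]'
python3 - <<'E'
from h import *
h=rk(0,-90)
for n in ['scene','side']:
    d=cam(n);W=cloud(d).reshape(-1,3)
    r=np.hypot(*(W[:,:2]-h).T); m=(W[:,2]>.206)&(W[:,2]<.245)&(r>.13)&(r<.17)
    v=(W[m][:,:2]-h)@R2(PSI); a=np.arctan2(-v[:,0],v[:,1]);k=abs(a)<.3;print(n,k.sum(),'knob ang',a[k].mean(),np.median(a[k]))
    v=(W[:,:2]-O)@R2(PSI); m=(W[:,2]>.19)&(W[:,2]<.202)&(v[:,1]>-.07)&(v[:,1]<.08)&(abs(v[:,0])<.04)
    if m.sum()>20: print('bar fit slope',np.polyfit(v[m][:,1],v[m][:,0],1)*np.array([1,1000]))
a=cv2.resize(load('scene')['color'][240:400,280:440,::-1],(400,400)); b=cv2.resize(load('side')['color'][200:360,150:310,::-1],(400,400))
cv2.imwrite('pics/f.png',np.hstack([a,b])); print(arm.read_state()['clock'])
E
```

```text
clock: 19.5
tool_pos: [0.5164, 0.0574, 0.3699]
tcp_rot: [2.007, 2.409, 0.007]
ft_force: [0.6, -0.2, 0.2]
opening: 0.0341
finger_force: 0.0
scene 90 knob ang -0.02340319860015069 -0.029713669855018235
bar fit slope [0.00317384 1.68951655]
side 139 knob ang 0.01323441006594248 0.016038744087353146
bar fit slope [-0.01279745 -2.01562143]
19.6
```

View pics/f.png

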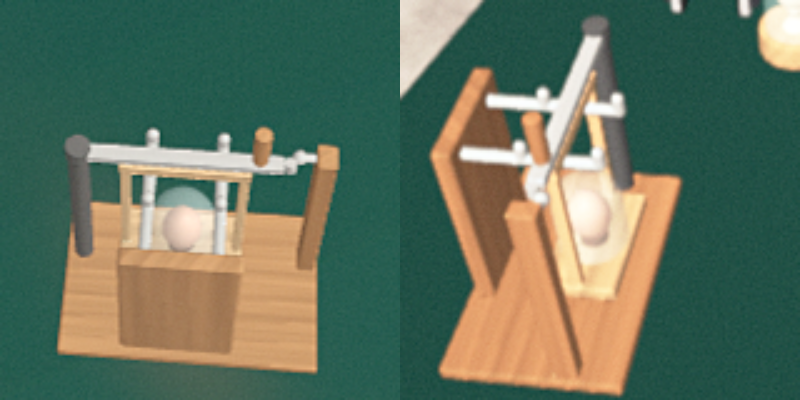

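Both views show the keeper shut over the handle at about 0 rad, with its end at the catch near (300,160). The showcase hangs upright on both rods and nothing is touching it.

```bash
python3 -c "
from workcell import ticket
print(ticket.sign_off())"
```

```text
the job is handed in; nothing more can be done
None
```

The showcase hangs upright on both hooks with the keeper bar shut past its catch, the dome, pen pot and picture frame were not touched, and the job was handed in at about 20 s on the robot's clock.

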